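# Push a carving panel home in a corner stop

### The job

Push the pale carved panel along the bench, without lifting it, until one long edge is flush against the long dark wooden fence of the corner stop, and slide the red dog along the fence until the panel's ends are snug between the end block and the dog. Nothing is to be picked up; leave the other things on the bench where they are, and finish with the hand clear.

Things in the scene. Friction and masses are not known exactly. Their poses are not given: they have to be found in the camera images.
- panel: Pale wooden panel, raised plain frame round carved leaves, loose, about 0.2 kg; 90 (its x) by 130 (its y) by 22 high. Origin: centre of the underside. Starts flat on the bench, its centre 110 to 130 from the fence, turned up to 0.3 rad from the stop, about facing the gap between end block and dog. It slides on the bench; it may seat either way round.
- corner_stop: Dark wooden L-shaped stop fixed to the bench, 30 high. Origin: inner corner of the L, on the bench. Long fence along its y (-35 to 305), inner face at x = 0, 28 thick towards +x; the panel belongs on its -x side, nearer the robot. End block: inner face at y = 0, reaching to x = -50, 35 thick towards -y. Seated panel's centre: x = -45, y = 65 here.
- dog (a joint): Travel of the red dog along the fence, m: 0 fully open, growing towards the end block (the stop's -y), up to 0.11. At q its face is at y = 0.225 - q of corner_stop, so it just meets the seated panel at 0.095. Starts at 0.01 to 0.04, slides with about 2 N friction, stays where left, and can push the panel along before it.
- dog_face (a point): Middle of the dog's face towards the end block, 18 above the bench, 30 in front of the fence (x = -30 of corner_stop). The dog is a red block riding on the fence: 40 along it, lower part 6 to 62 in front of the fence and 2 to 34 above the bench, under a red plate that also spans the fence, top at 45; brass button to 51.
- dog_back (a point): Middle of the dog's outer face (the one to push on), 40 beyond dog_face along the fence, 18 above the bench. The bench beyond it is free.
- gouge_green: Bystander: gouge lying flat, teal handle with yellow band, 24 thick, 203 long along its x (blade at +x); origin under the handle, 17 behind the blade's root.
- gouge_red: Bystander: gouge lying flat, maroon handle with yellow band, same sizes.
- stone: Bystander: grey sharpening stone in a wooden base, 60 by 180 (its y) by 30 high; origin under its centre.
- chip_brush: Bystander: small bench brush lying flat along its x, under 40 high.
- rosette: Bystander: pale round carved disc, 70 across, 17 high, lying on the far side of the fence; origin under its centre.
- dark_panel: Bystander: dark uncarved framed panel, 90 by 130 by 22; origin under its centre.
- mallet: Bystander: round wooden carver's mallet standing on its head, 88 across, 232 high; origin under its centre.

How it is judged:
At the end, for the whole second after the job is handed in: The panel lies flat and at rest, its centre within 3.5 mm of fully home against both the fence and the end block, square to the stop within 0.03 rad, and the dog within 4 mm of the seated panel's end (joint over 0.091) (x of panel in the frame of corner_stop between -0.0485 and -0.04 m and y of panel in the frame of corner_stop between 0.06 and 0.0685 m and angle between the x axis of panel and the x axis of corner_stop, either way round below 0.03 rad and value of joint dog above 0.091 m and height (world z) of panel below 0.004 m and angle between panel's own z axis and vertical below 0.03 rad and linear speed of panel below 0.01 m/s); the robot touches nothing.
It fails at once if the carved panel is lifted over 10 mm or tipped (height (world z) of panel above 0.01 m or angle between panel's own z axis and vertical above 0.15 rad).
It fails at once if a bystander is moved more than 20 mm (distance of any of gouge_green, gouge_red, stone, chip_brush, rosette, dark_panel, mallet from where it was at the start of the episode above 0.02 m).
It also fails if it takes over 45 s, if anything falls off the work surface, if the arm or the gripper's body presses on something with over 40 N, if the wrist force passes 120 N, or if a joint passes its speed limit or range.

### The arm

A 6-joint arm with a two-finger parallel gripper is mounted at the origin on the work surface. World frame = base frame: x ahead of the robot, y to its left, z up, the work surface at z = 0. Lengths are in m, angles in rad, forces in N, time in s.
With the tool pointing down it reaches from about 0.3 to 0.775 m from the base axis. Payload 14.6 kg.
Tool frame: the origin (TCP) lies midway between the tips of the shut fingers; the grasp point (between the pads) lies 19 mm behind it; z points along the fingers, y is the line along which they close (so a half turn about z gives the same grasp; the last joint's range is limited). The gripper opens to 94 mm and grips with 3 to 60 N. Pads are 16 mm wide; open, the fingers measure 119 mm over their backs; the gripper's body (75 mm by 177 mm) begins 78 mm behind the grasp point.
Start: joints at [1.253, 0.3, 1.521, -0, 1.321, -0.067], TCP at [0.136, 0.533, 0.205] pointing down, gripper open.
Joint ranges: [-3.03, 3.03], [-0.79, 2.21], [0.23, 2.52], [-1.04, 4.18], [0, 3.07], [-2.55, 2.55]. Speed limits (rad/s): [2.22, 2.22, 2.57, 3.14, 3.14, 3.14].

### API

Orientations are given as a unit quaternion [w, x, y, z].
In Python, from station import r, vision, sensors, job gives the robot as it stands (r), with the cameras (vision), the readings (sensors) and the job (job).
- The arm moves only by the tool run_rows, called after ">>>" as name([rows], argument=value, ...), one row to a line, values as JSON. Schema: {"type":"object","properties":{"offsets":{"type":"array","items":{"type":"array","items":{"type":"array","items":{"type":"number"},"minItems":6,"maxItems":6},"minItems":1,"maxItems":20},"minItems":1,"maxItems":1},"finger_gap":{"type":"number"},"grip_n":{"type":"number"},"only":{"type":"string"},"quiet":{"type":"boolean"},"lines":{"type":"string"}},"required":["offsets"],"additionalProperties":false}. offsets is a list that holds a single list of rows (three levels of brackets), with 1 to 20 rows, each of 6 numbers: dx, dy, dz in normalised numbers (1 is 100 cm), then a rotation vector rx, ry, rz in normalised numbers (1 is 4 rad); each row is the pose to reach, as a shift and turn from the pose commanded when the call began, along the tool's axes at that moment; what a row does not reach only later rows make up. A row lasts 1/8 s, in which the tool goes at most 0.0625 m and 0.188 rad, less where a joint would pass 70% of its speed; a pose out of reach is approached as far as the arm can. finger_gap is the finger opening in m, set as the call begins (left out keeps the last). The fingers move at their own pace and stop on an object; grip_n is the grip in N (left out, the last holds). Time passes only in rows, so rows that do not move let the fingers close. The tool returns the time, the measured TCP pose, the force, the opening and the grip force at its end. only (a regular expression) keeps the lines of the reply that match it, lines (a string "A,B") keeps lines A to B, and quiet returns only ok. Shift and turn numbers lie between -1 and 1, and a call with a number outside is refused. Input that does not fit is refused with a message, and nothing moves.
- sensors.get_state(): the state, without advancing time (a new reading comes with each control period).
- vision.get_image(name): name is "scene" or "top" or "wrist"; returns the picture (400x640x3 uint8, blue, green, red); there is no depth.
- vision.camera_params(name): a dict with "intrinsics" (3x3 intrinsics, pixels), "distortion" ([k1, k2, p1, p2, k3] as OpenCV has them; the pictures are not rectified), "T" (4x4, takes a point from camera to world coordinates); the wrist camera has in their place "tool_from_camera" (4x4, takes a point from camera to tool coordinates, whose origin is the TCP and whose axes are the flange's). Camera axes: x right, y up, looking along -z (the intrinsics and any distortion apply to the point x, -y, -z); pixel columns grow to the right and rows downward; lengths in m; the calibration is good to about 2 mm. A picture is of the moment at which its call begins: read the wrist's pose just before it. camera_params takes no time and is no camera call.
- job.finish_job(): hands the job in; it is judged then, once.
The state is a dict: "time_s": time; "q": joint angles; "dq": joint speeds; "tau": joint torques, N m; "ee_pos": TCP position; "eef_rot": TCP orientation; "wrist_force": force on the tool from outside, world axes, zero at the start; "torque": the same for the moment, N m; "gripper_width": finger opening in m; "grasp_force": force on a finger pad.
Only numpy, scipy, OpenCV 4.12 (cv2) and the standard library are available. Lean on these libraries where they do the work, as an engineer would, in place of code of your own. Each camera call takes 0.05 s, during which the arm holds its last target. There are 200 camera calls.

## Working session

There is one attempt and no reset: what is moved stays moved. The work goes in short steps, Python scripts to look and compute and a tool call to move; the robot and the scene stay as the last step left them, time stands still between calls to the robot, and variables do not carry over. Pictures are saved under pics/ and viewed, at most 10 in all, crops included, and the job is handed in when it is done.

```bash
ls; mkdir -p pics
```

Run:
```python
from station import r, vision, sensors, job
import cv2,numpy as np
for n in("top","scene"):
    cv2.imwrite(f"pics/{n}0.png",vision.get_image(n)); p=vision.camera_params(n); print(n,np.round(p["intrinsics"],1).tolist(),p["distortion"],np.round(p["T"],3).tolist())
s=sensors.get_state();print(s["time_s"],s["ee_pos"],s["eef_rot"],s["gripper_width"])
```

```text
pics
station.py
top [[393.9, 0.0, 324.1], [0.0, 393.9, 201.0], [0.0, 0.0, 1.0]] [0.02212677 0.         0.         0.         0.        ] [[-0.019, 0.992, -0.127, 0.357], [-1.0, -0.018, 0.008, 0.004], [0.006, 0.127, 0.992, 1.267], [0.0, 0.0, 0.0, 1.0]]
scene [[396.1, 0.0, 317.0], [0.0, 396.1, 198.5], [0.0, 0.0, 1.0]] [-0.08810097  0.          0.          0.          0.        ] [[0.839, -0.451, 0.305, 0.839], [0.544, 0.703, -0.458, -0.468], [-0.008, 0.55, 0.835, 0.921], [0.0, 0.0, 0.0, 1.0]]
0.1 [0.13641877 0.53256481 0.20494276] [-9.13807161e-05  1.25050243e-01  9.92150272e-01 -5.16918339e-04] 0.09389578005239516
```

View pics/top0.png

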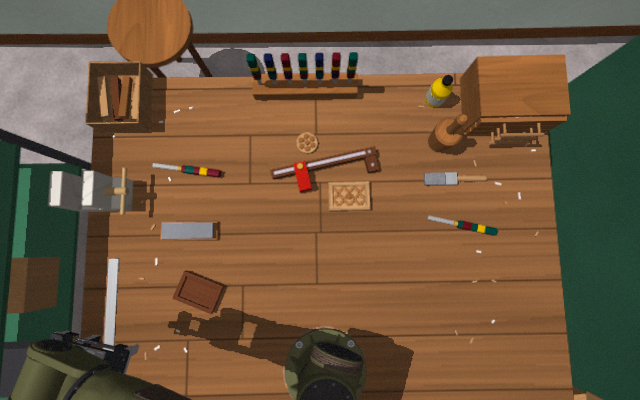

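View pics/scene0.png

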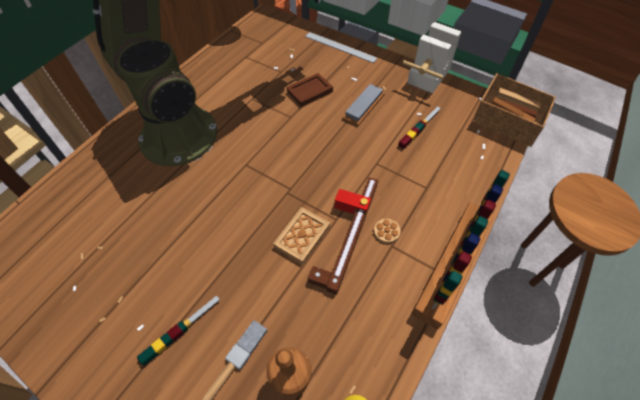

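The top view shows the stop running from (272,174) to the end block at (372,160). The red dog is at (302,177), the panel at (349,196) and the rosette at (307,143). I'll zoom in on this area to measure it.

Run:
```python
import cv2
a=cv2.imread("pics/top0.png")[135:225,260:392]
cv2.imwrite("pics/topc.png",cv2.resize(a,None,fx=6,fy=6,interpolation=cv2.INTER_CUBIC))
b=cv2.imread("pics/scene0.png")[170:300,260:412]
cv2.imwrite("pics/scenec.png",cv2.resize(b,None,fx=4.5,fy=4.5,interpolation=cv2.INTER_CUBIC)[:598])
```

```text
(no output)
```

View pics/topc.png

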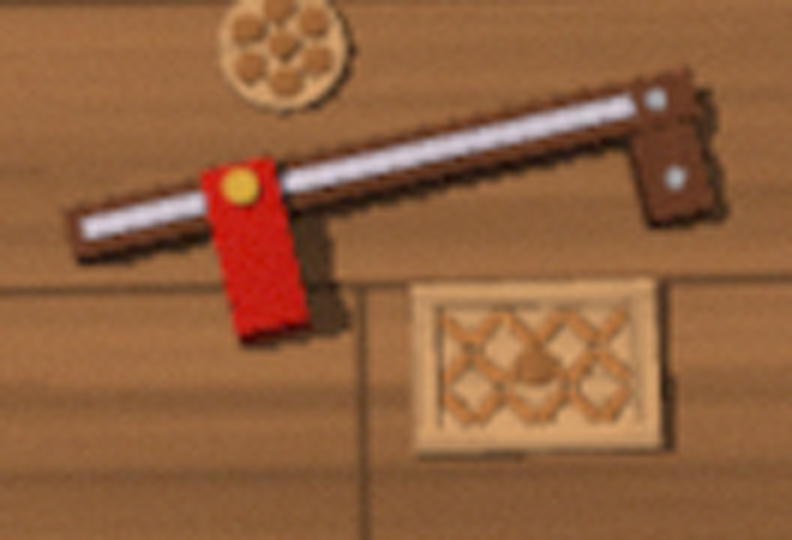

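View pics/scenec.png

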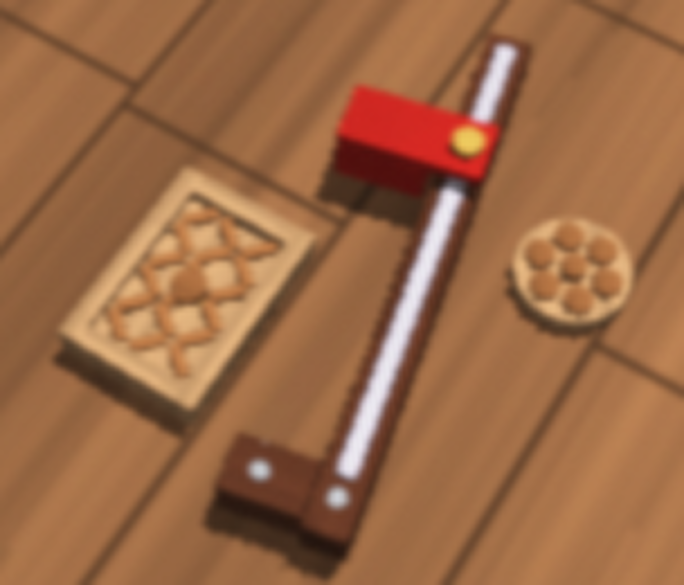

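The top crop shows these corners:
- **Panel top:** (411,283), (657,279), (663,450), (416,452).
- **Fence end:** (66,212) and (78,258).
- **End block:** (690,72), (716,213), (650,222).
- **Dog plate:** (203,172), (272,158), (308,328), (238,340).

The scene crop shows the same corners, so I'll fit poses from both views with height left free.

Create h.py:
```python
from station import r, vision, sensors, job
import cv2,numpy as np
from scipy.optimize import least_squares
def proj(P,n,T=None):
    p=vision.camera_params(n); T=np.array(p["T"] if T is None else T)
    c=(np.asarray(P,float)-T[:3,3])@T[:3,:3]; c=c*[1,-1,-1]
    return cv2.projectPoints(c,np.zeros(3),np.zeros(3),np.array(p["intrinsics"]),np.array(p["distortion"]))[0][:,0]
def model(p,xy):
    c,s=np.cos(p[2]),np.sin(p[2]); xy=np.array(xy)/1000
    return np.c_[p[0]+c*xy[:,0]-s*xy[:,1],p[1]+s*xy[:,0]+c*xy[:,1],np.full(len(xy),p[3])]
def fit(p0,obs):  # obs: list of (cam,T,[(x,y)],[(u,v)])
    f=lambda p:np.concatenate([(proj(model(p,a),n,T)-b).ravel() for n,T,a,b in obs])
    s=least_squares(f,p0,loss="soft_l1",x_scale=[.01,.01,.1,.01]); return s.x,np.round(f(s.x),1)
```

Run:
```python
from h import *
t=lambda L:(np.array(L)+.5)/6-.5+[260,135]
s=lambda L:(np.array(L)+.5)/4.5-.5+[260,170]
A=[(45,65),(45,-65),(-45,-65),(-45,65)]
print("panel",fit([.45,-.05,0,.02],[("top",None,A,t([(411,283),(657,279),(663,450),(416,452)])),("scene",None,A,s([(318,238),(187,410),(62,332),(190,168)]))]))
print("stop",fit([.5,-.1,0,.03],[("top",None,[(0,305),(28,305),(28,-35),(-50,-35),(-50,0)],t([(78,258),(66,212),(690,72),(716,213),(650,222)])),
 ("scene",None,[(28,305),(28,-35),(-50,-35),(-50,0)],s([(530,45),(347,543),(220,480),(240,436)]))]))
D=[(28,20),(28,-20),(-62,-20),(-62,20)]
print("dog",fit([.5,.05,0,.045],[("top",None,D,t([(203,172),(272,158),(308,328),(238,340)])),("scene",None,D,s([(500,125),(482,180),(337,135),(358,86)]))]))
```

```text
panel (array([ 0.53436303, -0.08513725, -0.00669221,  0.02130486]), array([ 0.1, -0.2, -0.4, -0. , -0.7, -0.6, -0.4, -0.5, -0.6,  0.2,  0.3,
        0.3, -1.1, -0.2, -0.5, -0.1]))
stop (array([ 0.65763856, -0.13929347,  0.21045645,  0.02606912]), array([-0.6,  0.3, -0.5, -0.4, -1.6, -0.5, -0. , -0.9,  0.4,  0. ,  0. ,
        0.7,  0.4, -0.6, -2.1,  2.4, -1.3, -0.4]))
dog (array([0.61371563, 0.06714884, 0.21171566, 0.0416391 ]), array([-1.1,  0. , -0.3, -0.5,  0. , -1.5, -0.7, -0.7, -0.3,  0.5, -0.6,
        0.3, -0.9,  0.2, -0.7, -0.5]))
```

The fits give the stop at (0.658, -0.139, 0.210 rad) and the panel at (0.534, -0.085, -0.007 rad). In stop coordinates the panel is at x=-0.109, y=0.079, turned -0.217 rad, and the dog is at q≈0.034.

I'll hover behind the panel with the finger line parallel to the fence, then check with the wrist camera.

The rows are not in the units I measure in: turns go in shares of 4 rad. I convert before sending: -0.461 rad / 4 = -0.1153.

>>> run_rows([
  [[-0.05,-0.058,0,0,0,-0.025],[-0.1,-0.116,0,0,0,-0.05],[-0.15,-0.174,0,0,0,-0.075],[-0.19,-0.22,0,0,0,-0.1],[-0.23,-0.266,0,0,0,-0.1153],[-0.27,-0.312,0,0,0,-0.1153],[-0.31,-0.36,0,0,0,-0.1153],[-0.35,-0.406,0,0,0,-0.1153],[-0.39,-0.452,0,0,0,-0.1153],[-0.43,-0.498,0,0,0,-0.1153],[-0.459,-0.532,0,0,0,-0.1153],[-0.459,-0.532,0,0,0,-0.1153],[-0.459,-0.532,0,0,0,-0.1153],[-0.459,-0.532,0,0,0,-0.1153]],
], finger_gap=0.08)

```text
time_s: 1.85
ee_pos: [0.4487, -0.0953, 0.2055]
eef_rot: [-0.0, -0.105, 0.994, 0.0]
wrist_force: [0.3, 0.8, 0.5]
gripper_width: 0.0796
grasp_force: 0.0
```

Run:
```python
from h import *
s=sensors.get_state();print(s["ee_pos"],s["eef_rot"],s["q"],s["wrist_force"])
np.savez("w1",p=s["ee_pos"],q=s["eef_rot"]);cv2.imwrite("pics/w1.png",vision.get_image("wrist"))
cv2.imwrite("pics/t1.png",vision.get_image("top"))
p=vision.camera_params("wrist");print({k:np.round(v,3).tolist() for k,v in p.items()})
```

```text
[ 0.44870511 -0.09529345  0.20546396] [-5.24414865e-05 -1.05487117e-01  9.94420663e-01  1.01219947e-04] [-2.89225324e-01  9.50689666e-02  1.76627814e+00  1.52908715e-04
  1.28042024e+00 -2.07143292e+00] [0.29511775 0.77749274 0.48794329]
{'intrinsics': [[288.849, 0.0, 321.617], [0.0, 288.849, 203.294], [0.0, 0.0, 1.0]], 'distortion': [-0.028, 0.0, 0.0, 0.0, 0.0], 'tool_from_camera': [[-0.001, 0.969, 0.246, 0.071], [1.0, 0.001, 0.001, -0.0], [0.001, 0.246, -0.969, -0.178], [0.0, 0.0, 0.0, 1.0]]}
```

View pics/w1.png

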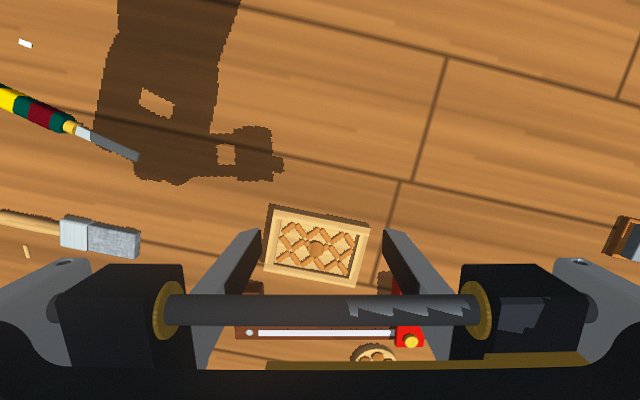

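The wrist view shows the fence inlay level from (257,333) to (393,332), so the finger line is parallel to the fence. The panel's near corners are at (269,206) and (369,226), centred between the fingers. Next I'll go down behind the panel and push.

>>> run_rows([
  [[0,0,0.05,0,0,0],[0,0,0.1,0,0,0],[0,0,0.15,0,0,0],[0,0,0.185,0,0,0],[0,0,0.195,0,0,0],[0,0,0.195,0,0,0]],
])

```text
time_s: 2.7
ee_pos: [0.4494, -0.0961, 0.011]
eef_rot: [0.0, -0.105, 0.994, -0.0]
wrist_force: [0.2, 0.0, 0.8]
gripper_width: 0.0798
grasp_force: 0.0
```

>>> run_rows([
  [[-0.01,0,0,0,0,0],[-0.02,0,0,0,0,0],[-0.028,0,0,0,0,0],[-0.036,0,0,0,0,0],[-0.044,0,0,0,0,0],[-0.052,0,0,0,0,0],[-0.06,0,0,0,0,0],[-0.067,0,0,0,0,0],[-0.074,0,0,0,0,0],[-0.08,0,0,0,0,0],[-0.08,0,0,0,0,0]],
])

```text
time_s: 4.08
ee_pos: [0.5278, -0.0797, 0.0104]
eef_rot: [0.0, -0.105, 0.994, -0.0]
wrist_force: [0.5, 0.2, 0.3]
gripper_width: 0.0803
grasp_force: 0.0
```

Run:
```python
from h import *
a=vision.get_image("top")[135:225,260:392];cv2.imwrite("pics/t2.png",cv2.resize(a,None,fx=4,fy=4,interpolation=cv2.INTER_CUBIC))
```

```text
(no output)
```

View pics/t2.png

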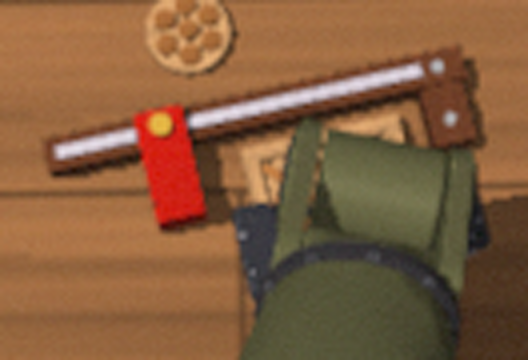

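The panel is now square to the stop, with its far corners at (240,150) and (403,112). There is still about 12 mm to the end block. I'll keep pushing slowly towards the fence.

>>> run_rows([
  [[-0.006,0,0,0,0,0],[-0.011,0,0,0,0,0],[-0.014,0,0,0,0,0],[-0.014,0,0,0,0,0]],
])

```text
time_s: 4.62
ee_pos: [0.5413, -0.0768, 0.0104]
eef_rot: [0.0, -0.105, 0.994, -0.0]
wrist_force: [-0.4, 0.1, -0.3]
gripper_width: 0.0798
grasp_force: 0.0
```

>>> run_rows([
  [[-0.002,0,0,0,0,0],[-0.002,0,0,0,0,0]],
])

```text
time_s: 4.88
ee_pos: [0.5428, -0.0765, 0.0104]
eef_rot: [-0.0, -0.105, 0.994, -0.0]
wrist_force: [-3.3, -0.9, 1.8]
gripper_width: 0.0799
grasp_force: 1.5
```

>>> run_rows([
  [[-0.0015,0,0,0,0,0],[-0.0015,0,0,0,0,0]],
])

```text
time_s: 5.12
ee_pos: [0.5429, -0.0765, 0.0104]
eef_rot: [-0.002, -0.105, 0.994, 0.0]
wrist_force: [-14.4, -4.5, 9.8]
gripper_width: 0.0797
grasp_force: 7.3
```

>>> run_rows([
  [[-0.0015,0,0,0,0,0],[-0.0015,0,0,0,0,0]],
])

```text
time_s: 5.38
ee_pos: [0.543, -0.0765, 0.0103]
eef_rot: [-0.004, -0.105, 0.994, 0.0]
wrist_force: [-25.0, -6.8, 18.0]
gripper_width: 0.0799
grasp_force: 13.0
```

The force climbs while the position holds, so the panel is flush on the fence. Next I'll back off, go over and behind the dog, and shut the fingers.

>>> run_rows([
  [[0.012,0,0,0,0,0],[0.025,0,0,0,0,0],[0.025,0,-0.05,0,0,0],[0.02,0.02,-0.09,0,0,0]],
])

```text
time_s: 5.88
ee_pos: [0.5219, -0.061, 0.102]
eef_rot: [0.0, -0.104, 0.995, -0.0]
wrist_force: [0.0, -0.8, 0.1]
gripper_width: 0.0801
grasp_force: 0.0
```

>>> run_rows([
  [[-0.02,0.05,0,0,0,0],[-0.05,0.1,0,0,0,0],[-0.086,0.15,0,0,0,0],[-0.086,0.169,0,0,0,0],[-0.086,0.169,0.05,0,0,0],[-0.086,0.169,0.08,0,0,0],[-0.086,0.169,0.087,0,0,0],[-0.086,0.169,0.087,0,0,0]],
], finger_gap=0)

```text
time_s: 6.88
ee_pos: [0.5712, 0.1224, 0.0141]
eef_rot: [0.0, -0.105, 0.995, 0.0]
wrist_force: [0.5, -0.2, -0.2]
gripper_width: 0.0035
grasp_force: 0.0
```

Run:
```python
from h import *
a=vision.get_image("scene")[150:300,240:440];cv2.imwrite("pics/s3.png",cv2.resize(a,None,fx=4,fy=4,interpolation=cv2.INTER_CUBIC))
```

```text
(no output)
```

View pics/s3.png

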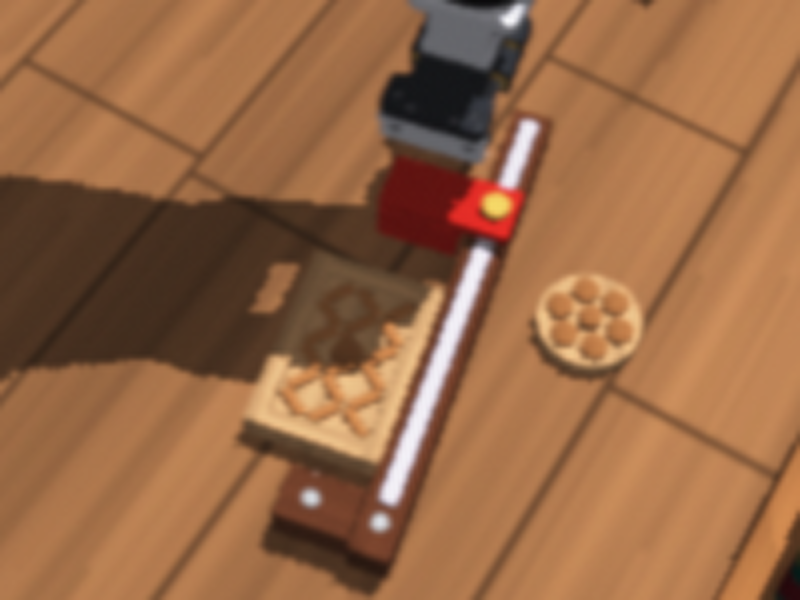

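The panel lies against the fence, with about a 14 mm gap to the end block at (330,470). The shut fingers are behind the dog, so I'll push it along the fence.

>>> run_rows([
  [[0,-0.012,0,0,0,0],[0,-0.022,0,0,0,0],[0,-0.03,0,0,0,0],[0,-0.038,0,0,0,0],[0,-0.046,0,0,0,0],[0,-0.054,0,0,0,0],[0,-0.062,0,0,0,0],[0,-0.07,0,0,0,0],[0,-0.076,0,0,0,0],[0,-0.08,0,0,0,0]],
])

```text
time_s: 8.18
ee_pos: [0.5879, 0.0443, 0.0135]
eef_rot: [0.0, -0.105, 0.994, 0.0]
wrist_force: [0.2, 3.6, 2.3]
gripper_width: 0.0001
grasp_force: 1.8
```

>>> run_rows([
  [[0,-0.003,0,0,0,0],[0,-0.005,0,0,0,0],[0,-0.005,0,0,0,0]],
])

```text
time_s: 8.55
ee_pos: [0.5887, 0.0394, 0.0133]
eef_rot: [-0.0, -0.105, 0.994, -0.0]
wrist_force: [-0.2, 1.5, 1.0]
gripper_width: 0.0006
grasp_force: 0.2
```

>>> run_rows([
  [[0,-0.002,0,0,0,0],[0,-0.003,0,0,0,0],[0,-0.003,0,0,0,0]],
])

```text
time_s: 8.93
ee_pos: [0.5892, 0.0366, 0.0133]
eef_rot: [-0.0, -0.105, 0.994, -0.0]
wrist_force: [-0.4, 2.0, 0.7]
gripper_width: 0.0005
grasp_force: 0.7
```

>>> run_rows([
  [[0,-0.002,0,0,0,0],[0,-0.003,0,0,0,0],[0,-0.003,0,0,0,0]],
])

```text
time_s: 9.3
ee_pos: [0.5899, 0.0336, 0.0133]
eef_rot: [-0.0, -0.105, 0.994, -0.0]
wrist_force: [-1.5, 2.0, -0.8]
gripper_width: 0.0005
grasp_force: 0.8
```

>>> run_rows([
  [[0,-0.002,0,0,0,0],[0,-0.002,0,0,0,0]],
])

```text
time_s: 9.55
ee_pos: [0.59, 0.0333, 0.0133]
eef_rot: [-0.0, -0.105, 0.994, 0.001]
wrist_force: [-4.4, 13.1, 1.7]
gripper_width: 0.0006
grasp_force: 7.0
```

>>> run_rows([
  [[0,-0.002,0,0,0,0],[0,-0.002,0,0,0,0]],
])

```text
time_s: 9.8
ee_pos: [0.59, 0.0333, 0.0134]
eef_rot: [-0.001, -0.105, 0.994, 0.002]
wrist_force: [-8.1, 27.3, 5.2]
gripper_width: 0.0001
grasp_force: 14.0
```

The dog has hit a hard stop at y≈0.183, against an expected 0.1825, so the panel is clamped. I'll back away, lift, and look.

>>> run_rows([
  [[0,0.01,0,0,0,0],[0,0.03,0,0,0,0],[0,0.04,-0.05,0,0,0],[0,0.08,-0.1,0,0,0],[0,0.14,-0.15,0,0,0],[0,0.2,-0.15,0,0,0],[0,0.25,-0.15,0,0,0],[0,0.25,-0.15,0,0,0]],
])

```text
time_s: 10.8
ee_pos: [0.5372, 0.2783, 0.1636]
eef_rot: [0.0, -0.107, 0.994, 0.0]
wrist_force: [0.5, -0.6, -0.5]
gripper_width: 0.0005
grasp_force: 0.0
```

Run:
```python
from h import *
a=vision.get_image("top")[135:225,260:392];a=cv2.resize(a,None,fx=6,fy=6,interpolation=cv2.INTER_CUBIC)
cv2.imwrite("pics/t4.png",a)
b=vision.get_image("scene")[170:300,260:412];cv2.imwrite("pics/s4.png",cv2.resize(b,None,fx=4.5,fy=4.5,interpolation=cv2.INTER_CUBIC)[:598])
```

```text
(no output)
```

View pics/t4.png

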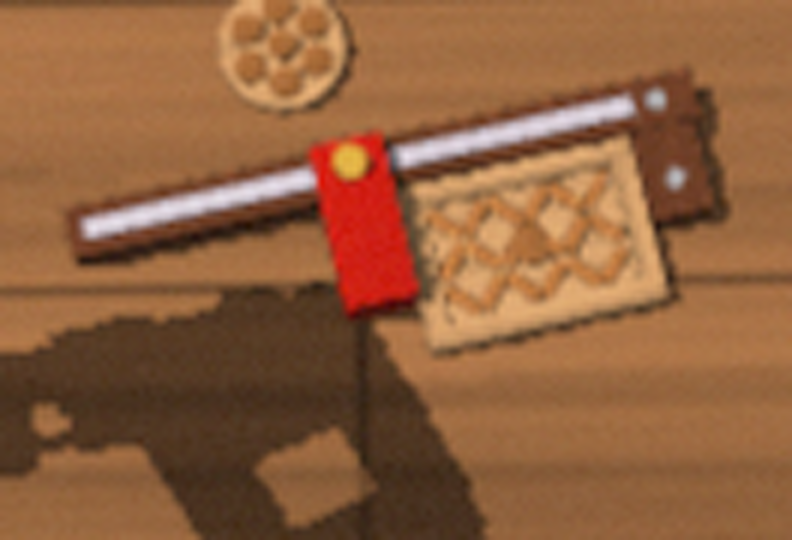

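View pics/s4.png

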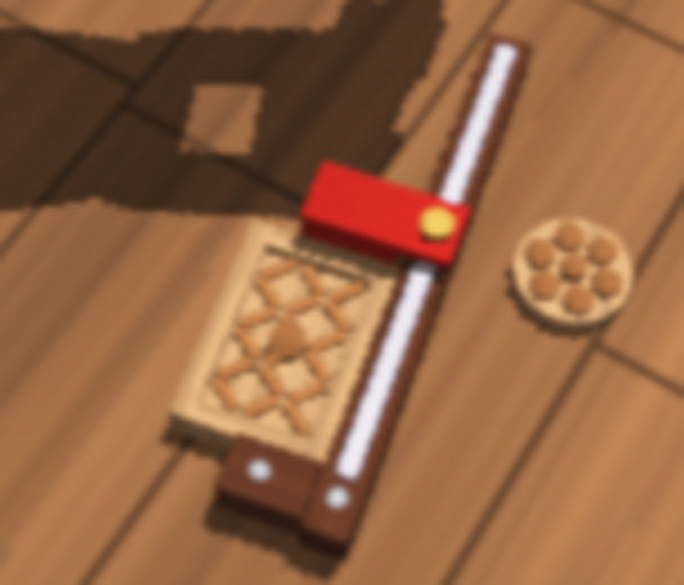

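Both views show the panel snug against the fence, end block and dog. Its visible top corners in the top crop are (632,137), (672,297) and (436,352). I'll check this numerically.

Run:
```python
from h import *
t=lambda L:(np.array(L)+.5)/6-.5+[260,135]
s=lambda L:(np.array(L)+.5)/4.5-.5+[260,170]
P,e=fit([.6,-.09,.2,.022],[("top",None,[(45,-65),(-45,-65),(-45,65)],t([(632,137),(669,295),(434,350)])),("scene",None,[(-45,-65),(-45,65)],s([(173,412),(252,218)]))])
S=np.array([.65764,-.13929,.21046]);d=P[:2]-S[:2];c,n=np.cos(S[2]),np.sin(S[2])
print(P,e,"in stop:",c*d[0]+n*d[1],-n*d[0]+c*d[1],P[2]-S[2])
D=[(28,20),(28,-20),(-62,-20),(-62,20)]
G,e=fit([.6,.0,.2,.045],[("top",None,D,t([(312,148),(382,133),(418,300),(347,315)])),("scene",None,D,s([(472,205),(450,265),(302,215),(325,160)]))])
d=G[:2]-S[:2];print(G,e,"dog q",.225-(-n*d[0]+c*d[1]-.02))
```

```text
[ 0.60027024 -0.08464954  0.2128078   0.02396244] [-0.6 -0.6  0.  -0.1 -0.3 -0.1 -1.3 -0.1 -0.   0.4] in stop: -0.04468896429132184 0.06541991713371281 0.0023478033901299655
[0.62604841 0.00907429 0.20079077 0.04266751] [-1.  -0.3 -0.4 -0.4 -0.1 -1.  -0.7 -0.8 -0.6  0.6 -0.5 -0.1 -0.9  0.
 -0.6 -0. ] dog q 0.09330958512332607
```

```bash
python3 -c "
from station import r, vision, sensors, job
print(job.finish_job())"
```

```text
the job is handed in; nothing more can be done
None
```

The job is handed in, but no verdict came back: the cameras put the panel flush at x ≈ -44.7 mm, y ≈ 65.4 mm, square within about 0.002 rad, with the dog at q ≈ 0.093 m (pushed to a hard stop) and the hand clear.

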